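# Hook out the kit tray and dock it

## Task

Draw the kit tray out from under the low shelf by its front eye, using the pull hook that was shoved handle first under the same shelf, then push the tray across the bench into the rails of the dock until it is fully home and the roller catch has sprung in behind the tray's pin. Slide the tray flat on the bench all the way, never lifting or tipping it, leave the small things standing about where they are, and finish with the pull hook lying on the bench.

Things in the scene. Friction and masses are not known exactly. Their poses are not given: they have to be found in the camera images.
- shelf_front (a point): low fixed shelf of grey sheet steel, 5 mm thick, underside 69 and top 74 mm above the bench, 380 mm wide, 200 mm deep. Point: middle of its front lower edge. x points in under it, away from the robot, y left along the front. Two thin legs at its ends begin 46 mm behind the front edge. Tray and pull hook are stowed under it, one in each half, on a flat mat; a meter and a tape roll stand on it, 70 mm or more behind the front edge
- tray_centre (a point): kit tray: dark base plate 110 (x) x 120 (y) x 6 mm, on it aluminium walls 90 (x) x 120 (y) mm up to 28 mm high, a small motor (45 mm high) and a black puck in foam. Too wide to grip, about 0.5 kg. Point: its centre, 14 mm above its underside. y is the way it goes into the dock, x points away from its eye; push on its flat -y end wall, 60 mm from the point
- tray_eye (a point): draw eye on the middle of the tray's -x wall, a loop of 8 mm bar standing in the tray's xz plane. Point: middle of its hole, 66 mm from the tray's centre, 35 mm above the tray's underside; hole 35 mm long (x), 22 mm high, open to both sides (y). Top bar centred 15 mm above the point, lower bar 15 mm below. Starts hidden about 70 mm behind the shelf's front edge
- tray_eye_bar (a point): the outer upright bar of the eye, 8 mm thick, the one to pull on. Point: its middle, 88 mm to -x of the tray's centre, 35 mm above the tray's underside. Axes as tray_centre. At the start it is 40 to 56 mm behind the shelf's front edge and 55 to 90 mm left or right of the shelf's middle, the pull hook lying in the other half
- hook_grip (a point): pull hook, 236 mm long, 0.1 kg, lying flat: orange and black grip 24 wide x 14 thick x 100 mm long, then a 10 mm steel rod. Point: middle of the grip's section, 80 mm from its butt end. x points along the rod to the hook, y to the side the hook is bent to, z up. At the start the grip is under the shelf, out of a gripper's reach
- hook_rod (a point): point on the axis of the pull hook's bare 10 mm rod, 110 mm ahead of hook_grip. Axes as hook_grip. At the start it is about 55 mm in front of the shelf; only this hook end of the tool sticks out, towards the robot
- hook_throat (a point): inside of the hook's bend, where a bar sits when pulled: 146 mm ahead of hook_grip and 16 mm to +y. Axes as hook_grip. The hook is 8.4 mm wire bent to +y: its cross-piece is centred 6 mm ahead of this point; it ends in a short lip turned back to 6 mm behind this point, outside 38 mm to +y of the rod's axis. The gap between rod and lip is 24 mm
- dock_home (a point): dock fixed to the bench: two aluminium rails along its y, 12.5 mm high, black end block at +y, red catch housing (31 mm high) on the +x rail. Point: where tray_centre is when fully home, tray axes then as these (eye on the -x side, above the rail). Lips over the tray's base let it in only by sliding along +y, 1.5 mm play each side; lips 104 mm apart
- dock_mouth (a point): middle of the dock's flared mouth at bench level, 104 mm to -y of dock_home, axes as dock_home. Here the channel is 18 mm wider on each side than the tray; it narrows to the straight rails 40 mm further in
- dock_catch (a joint): travel of the dock's sprung white roller, m. 0: sprung out. The tray's upright 10 mm steel pin (on its +x wall, 45 mm to +y of its centre) pushes it back 2 to 6 mm in passing; it is back at 0 when the tray is fully home. Passing takes about 5 N besides the 2 to 6 N that slide the tray
- mat_corner (a point): front left corner of the flat blue mat, on its top, 3 mm above the bench. Its left edge runs away from the robot, its front edge to the right, up to 12 mm further off per 100 mm; the tray slides off its edges but catches on them when pushed against them. The bench is bare and free from here to its own front edge, 0.38 m from the robot's axis
- solder_spool_mid (a point): bystander: spool of solder, 44 mm in diameter, 46 mm high; the point is its centre
- bottle_mid (a point): bystander: small amber bottle with white cap, 23 mm in diameter, 38 mm high; the point is its centre
- screw_cup_mid (a point): bystander: white cup of screws, 52 mm in diameter, 34 mm high; the point is its centre
- kit_tray: the kit tray as a whole (origin at the centre of its underside)
- pull_hook: the pull hook as a whole (origin at the butt end of the grip, on the underside)

How it is judged:
By the outcome, as a careful person would: the job done as asked, in the order asked, and still so for the second after the job is handed in, with the robot touching nothing.
It also fails if it takes over 72 s, if anything falls off the work surface, if the arm or the gripper's body presses on something with over 40 N, if the wrist force passes 120 N, or if a joint passes its speed limit or range.

## Robot

A 6-joint arm with a two-finger parallel gripper is mounted at the origin on a cart in front of the work surface, level with it; the furniture and walls round the work are solid. World frame = base frame: x ahead of the robot, y to its left, z up, the work surface at z = 0. Lengths are in m, angles in rad, forces in N, time in s.
With the tool pointing down it reaches from about 0.35 to 0.975 m from the base axis. Payload 4.9 kg.
Tool frame: the origin (TCP) lies midway between the tips of the shut fingers; the grasp point (between the pads) lies 19 mm behind it; z points along the fingers, y is the line along which they close (so a half turn about z gives the same grasp; the last joint's range is limited). The gripper opens to 85 mm and grips with 20 to 120 N. Pads are 22 mm wide; open, the fingers measure 114 mm over their backs; the gripper's body (76 mm by 85 mm) begins 54 mm behind the grasp point. The pads swing forward as they close: fully open they stand 13 mm farther back than shut.
Start: joints at [-1.309, 0.053, 1.613, -0, 1.476, -0.119], TCP at [0.232, -0.58, 0.231] pointing down, gripper open.
Joint ranges: [-3.01, 3.01], [-1.01, 2.22], [0.06, 2.58], [-1.02, 4.17], [0.09, 2.62], [-3.14, 3.14]. Speed limits (rad/s): [2.57, 2.57, 3.14, 3.14, 3.14, 3.14].

## Interface

Orientations are given as a rotation vector (axis times angle).
In Python, from station import ctrl gives the robot as it stands.
- The arm moves only by the tool carry_out, never from a script. Its argument "moves" is a list of rows, each an object of numbers: "x", "y", "z": the shift along the tool's x, y, z in units of 25 mm (1.0 is 25 mm); "turn": the turn about the tool's z in rad. In form: [{"x": .., "y": .., "z": .., "turn": ..}, ...]. A call has exactly 8 rows; each row shifts and turns the commanded pose from where the row before left it, along the tool's axes as they then stand; what a row does not reach is not made up. A row lasts 1/10 s, in which the tool goes at most 50 mm and 8.59 degrees, less where a joint would pass 70% of its speed; a pose out of reach is approached as far as the arm can. A call is refused whole if a number of a shift passes 1 or a number of a turn 0.15, either way. A call with a gripper value outside its range is refused whole. "grip" is the finger opening in mm, from 0 to 85.4, set as the call begins (left out, the last holds). The fingers move at their own pace and stop on an object; "newtons" is the grip in N (left out, the last holds). Time passes only in rows, so rows that do not move let the fingers close, or fill a call up. It gives the time, the measured TCP pose, the force, the opening and the grip force at its end, in the units of the state.
- ctrl.get_obs(): the state, without advancing time (a new reading comes with each control period).
- ctrl.get_image(name): name is "scene" or "side" or "wrist"; returns the picture (384x512x3 uint8, red, green, blue); there is no depth.
- ctrl.calibration(name): a dict with "fx", "fy", "cx", "cy" (pixels), "k1" (the pictures are not rectified: a ray, as slopes to the right and down, at radius r is drawn at 1 + k1 r^2 times it, then the intrinsics apply), "R" (3x3) and "t" (3): a world point X has camera coordinates R X + t; the wrist camera has in their place "T_tool_cam" (4x4, takes a point from camera to tool coordinates, whose origin is the TCP and whose axes are the flange's). Camera axes: x right, y down, z forward; pixel columns grow to the right and rows downward; lengths in m; the calibration is good to about 2 mm. A picture is of the moment at which its call begins: read the wrist's pose just before it. calibration takes no time and is no camera call.
- ctrl.finish_job(): hands the job in; it is judged then, once.
Trained networks look in the newest picture that a camera, given by its name, has taken for a name from the list of things; names that differ only in an ending like _2 or _b are one class to them, and where a whole thing is asked for, a point or a joint stands for the part that bears it (a point fixed in the world has none). Each returns a list of dicts, best first, with "confidence" (0 to 1); they miss things now and then, are a little off and sometimes report something else, mostly with a low value. They report only what shows in the picture. A call takes as long as a camera call.
- ctrl.look_for(camera, query): "rect" ([left, top, width, height] in pixels, round what is visible of it).
- ctrl.mark_of(camera, query): "pixel" ([column, row] in pixels: a listed point, or the origin of a listed thing).
The state is a dict: "t": time; "q": joint angles; "dq": joint speeds; "effort": joint torques, N m; "tool_pos": TCP position; "tool_rot": TCP orientation; "contact_force": force on the tool from outside, world axes, zero at the start; "wrist_torque": the same for the moment, N m; "opening": finger opening in m; "grip_force": force on a finger pad.
Only numpy, scipy, OpenCV 4.12 (cv2) and the standard library are available. Lean on these libraries where they do the work, as an engineer would, in place of code of your own. Each camera call takes 0.05 s, during which the arm holds its last target. There are 200 camera calls.

## Working session

There is one attempt and no reset: what is moved stays moved. The work goes in short steps, Python scripts to look and compute and a tool call to move; the robot and the scene stay as the last step left them, time stands still between calls to the robot, and variables do not carry over. Pictures are saved under pics/ and viewed, at most 10 in all, crops included, and the job is handed in when it is done.

Besides the shell and the picture viewer there is one more tool, called after "Request:" as name(argument=value, ...) on one line, values as JSON. carry_out: Moves the arm, as the interface text tells. Its arguments: {"type":"object","properties":{"moves":{"type":"array"},"grip":{"type":"number"},"newtons":{"type":"number"}},"required":["moves"]}

```bash
ls; mkdir -p pics; cat > h.py <<'E'
import numpy as np, cv2
from scipy.spatial.transform import Rotation as Ro
from station import ctrl
def cam(n):
    c=ctrl.calibration(n); K=np.array([[c['fx'],0,c['cx']],[0,c['fy'],c['cy']],[0,0,1.]])
    if 'R' in c: R,t=np.array(c['R']),np.array(c['t'])
    else:
        o=ctrl.get_obs(); T=np.eye(4); T[:3,:3]=Ro.from_rotvec(o['tool_rot']).as_matrix(); T[:3,3]=o['tool_pos']
        M=np.linalg.inv(T@np.array(c['T_tool_cam'])); R,t=M[:3,:3],M[:3,3]
    return K,np.array([c['k1'],0,0,0.]),R,t
def ray(C,p):
    K,d,R,t=C; u=cv2.undistortPoints(np.array([[p]],float),K,d)[0,0]
    v=R.T@np.array([u[0],u[1],1]); return -R.T@t,v/np.linalg.norm(v)
def onz(C,p,z):
    o,v=ray(C,p); return o+v*(z-o[2])/v[2]
def tri(rays):
    A=np.zeros((3,3));b=np.zeros(3)
    for o,v in rays:
        P=np.eye(3)-np.outer(v,v);A+=P;b+=P@o
    X=np.linalg.solve(A,b); return X,[np.linalg.norm(np.cross(X-o,v)) for o,v in rays]
def proj(C,X):
    K,d,R,t=C; return cv2.projectPoints(np.array([X],float),cv2.Rodrigues(R)[0],t,K,d)[0][0,0]
def snap(n,f=None):
    C=cam(n); im=ctrl.get_image(n)
    if f: cv2.imwrite('pics/'+f,cv2.cvtColor(im,cv2.COLOR_RGB2BGR))
    return C,im
def st():
    o=ctrl.get_obs(); print('t',round(o['t'],2),'pos',np.round(o['tool_pos'],4),'R',np.round(Ro.from_rotvec(o['tool_rot']).as_matrix(),3).tolist(),'F',np.round(o['contact_force'],1),'op',round(o['opening'],4),'gf',round(o['grip_force'],1),'q',np.round(o['q'],2))
E
cat > a.py <<'E'
from h import *
st()
Z=dict(shelf_front=.069,tray_centre=.017,tray_eye=.038,tray_eye_bar=.038,hook_grip=.010,hook_rod=.010,hook_throat=.010,dock_home=.014,dock_mouth=0,mat_corner=.003,solder_spool_mid=.023,bottle_mid=.019,screw_cup_mid=.017)
C={}
for n in('scene','side','wrist'):
    C[n],_=snap(n,n+'0.png'); print(n,'cam at',np.round(-C[n][2].T@C[n][3],3))
for k,z in Z.items():
    r=[]
    for n in ('scene','side'):
        m=ctrl.mark_of(n,k)
        for d in m[:2]:
            print(k,n,np.round(d['pixel'],0),round(d['confidence'],2),np.round(onz(C[n],d['pixel'],z),3))
        if m: r.append(ray(C[n],m[0]['pixel']))
    if len(r)==2: print('   tri',*[np.round(a,4) for a in tri(r)])
st()
E
python3 a.py; python3 -c "
import cv2,numpy as np
a=cv2.imread('pics/scene0.png');print(a.shape)"
```

```text
pics
t 0.0 pos [ 0.2321 -0.5796  0.2301] R [[0.928, 0.372, -0.0], [0.372, -0.928, 0.002], [0.0, -0.002, -1.0]] F [ 0.1  0.2 -0.6] op 0.0853 gf 0.0 q [-1.31  0.05  1.61  0.    1.48 -0.12]
scene cam at [0.049 0.692 0.706]
side cam at [ 0.526 -0.973  0.604]
wrist cam at [ 0.308 -0.55   0.373]
shelf_front scene [308. 156.] 0.61 [ 0.584 -0.22   0.069]
shelf_front scene [242. 221.] 0.39 [0.555 0.104 0.069]
shelf_front side [254. 236.] 0.88 [ 0.586 -0.232  0.069]
shelf_front side [216. 248.] 0.18 [ 0.496 -0.269  0.069]
   tri [ 0.5873 -0.2258  0.0647] [0.0007 0.0007]
tray_centre scene [223. 195.] 0.42 [0.704 0.002 0.017]
tray_centre scene [275. 177.] 0.29 [ 0.643 -0.149  0.017]
tray_eye_bar scene [328. 194.] 0.28 [ 0.471 -0.136  0.038]
tray_eye_bar side [216. 165.] 0.65 [0.496 0.256 0.038]
   tri [ 0.459  -0.0178  0.1433] [0.0475 0.0475]
hook_grip scene [274. 175.] 0.49 [ 0.656 -0.161  0.01 ]
hook_grip scene [219. 197.] 0.4 [0.713 0.005 0.01 ]
hook_rod scene [312. 189.] 0.76 [ 0.537 -0.167  0.01 ]
hook_rod side [230. 241.] 0.7 [ 0.53  -0.167  0.01 ]
   tri [ 0.5328 -0.1654  0.0105] [0.003 0
[... 367 characters left out ...]
0.0005 0.0005]
solder_spool_mid scene [187. 248.] 0.85 [0.632 0.205 0.023]
solder_spool_mid scene [308. 155.] 0.22 [ 0.627 -0.292  0.023]
solder_spool_mid side [256. 176.] 0.65 [0.631 0.183 0.023]
   tri [0.6347 0.2003 0.0158] [0.0023 0.0023]
bottle_mid scene [243. 224.] 0.72 [0.586 0.063 0.019]
bottle_mid side [230. 243.] 0.63 [ 0.53  -0.188  0.019]
bottle_mid side [249. 194.] 0.54 [0.598 0.064 0.019]
   tri [ 0.5838 -0.0145 -0.0712] [0.0617 0.0617]
screw_cup_mid scene [220. 195.] 0.7 [0.711 0.005 0.017]
t 1.45 pos [ 0.2323 -0.5802  0.2313] R [[0.928, 0.372, 0.0], [0.372, -0.928, -0.0], [-0.0, 0.0, -1.0]] F [0.7 0.3 0.8] op 0.0852 gf 0.0 q [-1.31  0.05  1.61  0.    1.48 -0.12]
(384, 512, 3)
```

View pictures.

```bash
python3 -c "
import cv2
a=cv2.imread('pics/scene0.png');cv2.imwrite('pics/s1.png',cv2.resize(a[110:350,100:420],(800,600),interpolation=3))
a=cv2.imread('pics/side0.png');cv2.imwrite('pics/s2.png',cv2.resize(a[110:350,90:410],(800,600),interpolation=3))"
```

```text
(no output)
```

View pics/s1.png

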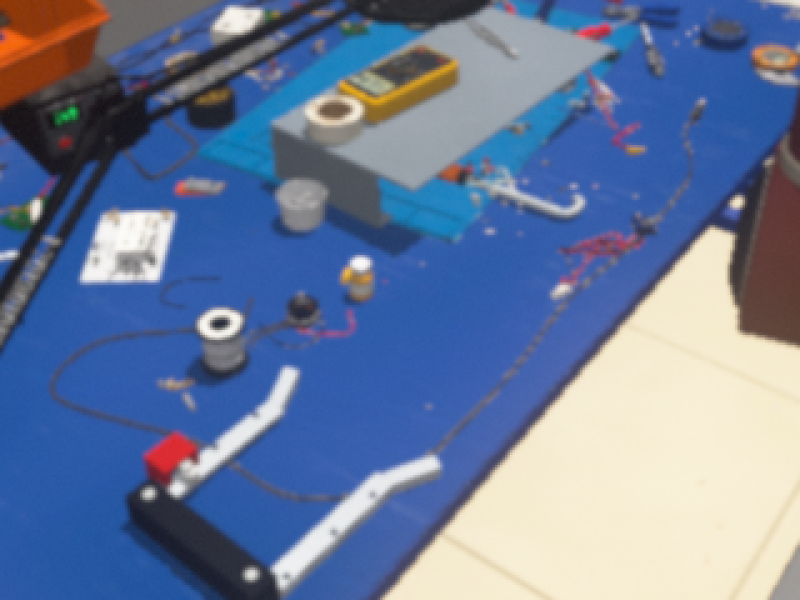

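View pics/s2.png

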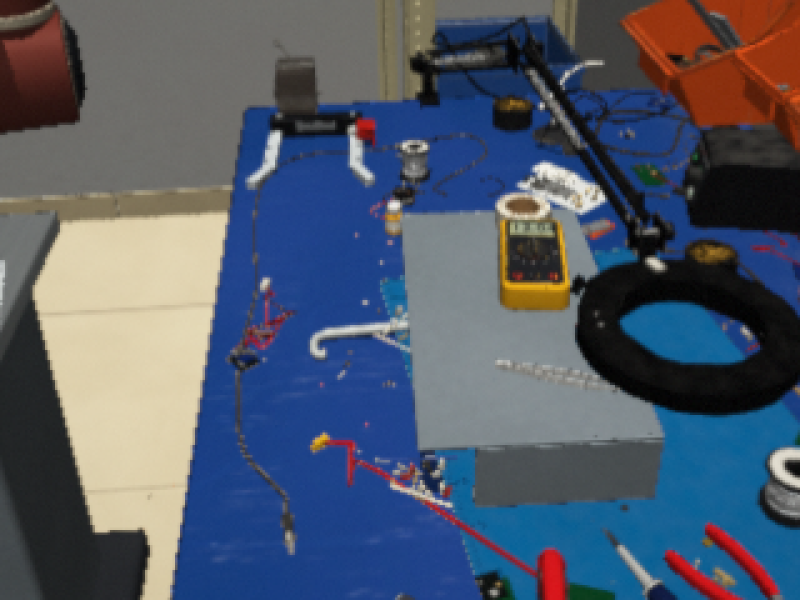

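```bash
cat > b.py <<'E'
from h import *
print(np.round(ctrl.calibration('wrist')['T_tool_cam'],3).tolist(), {k:v for k,v in ctrl.calibration('wrist').items() if k[0] in 'fck'})
S=cam('scene');D=cam('side');z=.0125
for n,p in dict(nearTip=(274,296),farTip=(216,260),nearStr=(251,302),farStr=(208,274),nearEnd=(214,342),farEnd=(170,306)).items(): print('scene',n,np.round(onz(S,p,z),3))
for n,p in dict(nearTip=(190,183),farTip=(238,183),nearStr=(200,173),nearEnd=(200,160),farEnd=(232,160)).items(): print('side',n,np.round(onz(D,p,z),3))
for X in [(.5,-.4,0),(.5,-.6,0),(.4,-.6,0),(.4,-.4,0)]: print(X,proj(D,X),(proj(D,X)-[90,110])*2.5)
E
python3 b.py
```

```text
[[0.0, -0.949, -0.315, 0.081], [1.0, -0.0, 0.001, 0.0], [-0.001, -0.315, 0.949, -0.143], [0.0, 0.0, 0.0, 1.0]] {'fx': 289.5662830906703, 'fy': 289.5662830906703, 'cx': 259.490875754785, 'cy': 190.13308082066553, 'k1': -0.05921500765775405}
scene nearTip [0.401 0.194 0.012]
scene farTip [0.562 0.187 0.012]
scene nearStr [0.429 0.233 0.012]
scene farStr [0.547 0.229 0.012]
scene nearEnd [0.426 0.345 0.012]
scene farEnd [0.549 0.335 0.012]
side nearTip [0.407 0.176 0.012]
side farTip [0.568 0.156 0.012]
side nearStr [0.438 0.249 0.012]
side nearEnd [0.434 0.363 0.012]
side farEnd [0.556 0.347 0.012]
(0.5, -0.4, 0) [220.63348242 312.17618075] [326.58370605 505.44045188]
(0.5, -0.6, 0) [222.88511583 402.68232564] [332.21278957 731.7058141 ]
(0.4, -0.6, 0) [161.94279877 408.28168237] [179.85699692 745.70420593]
(0.4, -0.4, 0) [172.63473537 315.95123288] [206.58683844 514.87808221]
```

Request:
carry_out(moves=[{"x":1,"y":-0.7},{"x":1,"y":-0.7},{"x":1,"y":-0.7},{"x":1,"y":-0.7},{"x":1,"y":-0.7},{"x":1,"y":-0.7},{"x":1,"y":-0.7},{"x":1,"y":-0.7}])

```text
validation failed for argument at $.mo...
```

Request:
carry_out(moves=[{"x":1,"y":-0.65,"z":0,"turn":0},{"x":1,"y":-0.65,"z":0,"turn":0},{"x":1,"y":-0.65,"z":0,"turn":0},{"x":1,"y":-0.65,"z":0,"turn":0},{"x":1,"y":-0.65,"z":0,"turn":0},{"x":1,"y":-0.65,"z":0,"turn":0},{"x":1,"y":-0.65,"z":0,"turn":0},{"x":1,"y":-0.65,"z":0,"turn":0}])

```text
t: 2.25
tool_pos: [0.3702, -0.3842, 0.2314]
tool_rot: [3.085, 0.594, 0.0]
contact_force: [0.0, 0.5, -0.2]
opening: 0.0852
grip_force: 0.0
```

Request:
carry_out(moves=[{"x":1,"y":-0.65,"z":0,"turn":0},{"x":1,"y":-0.65,"z":0,"turn":0},{"x":1,"y":-0.65,"z":0,"turn":0},{"x":1,"y":-0.65,"z":0,"turn":0},{"x":1,"y":-0.65,"z":0,"turn":0},{"x":0,"y":0,"z":0.5,"turn":0.13},{"x":0,"y":0,"z":0.5,"turn":0.13},{"x":0,"y":0,"z":0.5,"turn":0.12}])

```text
t: 3.05
tool_pos: [0.4558, -0.263, 0.1936]
tool_rot: [3.141, -0.005, 0.001]
contact_force: [-1.6, -0.3, -0.5]
opening: 0.085
grip_force: 0.0
```

```bash
cat > c.py <<'E'
from h import *
st(); C,_=snap('wrist','w1.png')
for k,z in dict(hook_rod=.010,hook_throat=.010,hook_grip=.01,mat_corner=.003,shelf_front=.069,tray_eye_bar=.038).items():
    for d in ctrl.mark_of('wrist',k)[:2]: print(k,np.round(d['pixel']),round(d['confidence'],2),np.round(onz(C,d['pixel'],z),4))
E
python3 c.py
```

```text
t 3.05 pos [ 0.4558 -0.263   0.1936] R [[1.0, -0.003, 0.0], [-0.003, -1.0, -0.0], [0.0, 0.0, -1.0]] F [-1.6 -0.3 -0.5] op 0.085 gf 0.0 q [-0.66 -0.16  1.88 -0.    1.42  0.91]
hook_rod [171. 103.] 0.81 [ 0.53   -0.1669  0.01  ]
hook_throat [186. 134.] 0.91 [ 0.4958 -0.1816  0.01  ]
mat_corner [80. 72.] 0.62 [ 0.5647 -0.0659  0.003 ]
shelf_front [211.  33.] 0.58 [ 0.5874 -0.2231  0.069 ]
```

View pics/w1.png

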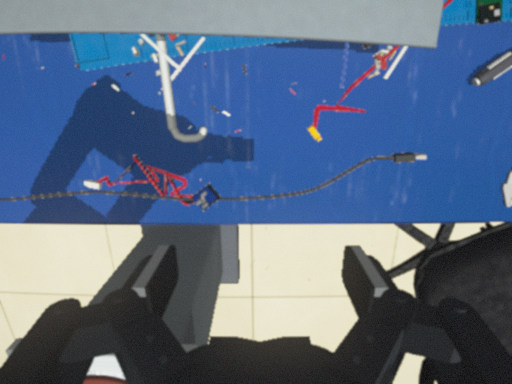

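Request:
carry_out(moves=[{"x":0.55,"y":-0.95,"z":0.9,"turn":0},{"x":0.55,"y":-0.95,"z":0.9,"turn":0},{"x":0.55,"y":-0.95,"z":0.9,"turn":0},{"x":0.55,"y":-0.95,"z":0.9,"turn":0},{"x":0.6,"y":0,"z":1,"turn":0},{"x":0,"y":0,"z":1,"turn":0},{"x":0,"y":0,"z":1,"turn":0},{"x":0,"y":0,"z":0.95,"turn":0}], grip=50)

```text
t: 4.2
tool_pos: [0.5262, -0.1685, 0.0048]
tool_rot: [3.141, 0.003, 0.002]
contact_force: [0.3, -0.5, -0.6]
opening: 0.05
grip_force: 0.0
```

Request:
carry_out(moves=[{"x":0,"y":0,"z":0,"turn":0},{"x":0,"y":0,"z":0,"turn":0},{"x":0,"y":0,"z":0,"turn":0},{"x":0,"y":0,"z":0,"turn":0},{"x":0,"y":0,"z":0,"turn":0},{"x":0,"y":0,"z":0,"turn":0},{"x":0,"y":0,"z":0,"turn":0},{"x":0,"y":0,"z":0,"turn":0}], grip=0, newtons=40)

```text
t: 5.0
tool_pos: [0.526, -0.1685, 0.0056]
tool_rot: [3.141, 0.001, 0.002]
contact_force: [0.6, -0.2, 0.9]
opening: 0.0078
grip_force: 39.8
```

Request:
carry_out(moves=[{"x":-0.5,"y":0,"z":0,"turn":0},{"x":-1,"y":0,"z":0,"turn":0},{"x":-1,"y":0,"z":0,"turn":0},{"x":-1,"y":0,"z":0,"turn":0},{"x":-1,"y":0,"z":0,"turn":0},{"x":-1,"y":0,"z":0,"turn":0},{"x":-0.7,"y":0,"z":0,"turn":0},{"x":0,"y":0,"z":0,"turn":0}])

```text
t: 5.8
tool_pos: [0.3674, -0.1673, 0.0038]
tool_rot: [-3.14, 0.001, 0.005]
contact_force: [-1.6, 0.6, -0.1]
opening: 0.0075
grip_force: 39.8
```

Request:
carry_out(moves=[{"x":0,"y":0,"z":0,"turn":0},{"x":0,"y":0,"z":0,"turn":0},{"x":0,"y":0,"z":-0.7,"turn":0},{"x":0,"y":0,"z":-1,"turn":0},{"x":0,"y":0,"z":-1,"turn":0},{"x":0,"y":0,"z":-1,"turn":0},{"x":0,"y":0,"z":-1,"turn":0},{"x":0.5,"y":0,"z":-1,"turn":0}], grip=50)

```text
t: 6.6
tool_pos: [0.383, -0.1682, 0.1485]
tool_rot: [-3.142, -0.001, 0.001]
contact_force: [-0.3, -0.3, -0.3]
opening: 0.0499
grip_force: 0.0
```

```bash
cat > c.py <<'E'
import sys
from h import *
st(); C,_=snap('wrist',sys.argv[1])
S=cam('scene');ctrl.get_image('scene')
for k,z in dict(hook_grip=.007,hook_rod=.007,hook_throat=.007,tray_eye_bar=.038,tray_eye=.038,shelf_front=.069,mat_corner=.003).items():
    for n,c in (('wrist',C),('scene',S)):
        for d in ctrl.mark_of(n,k)[:1]: print(k,n,np.round(d['pixel']),round(d['confidence'],2),np.round(onz(c,d['pixel'],z),4))
E
python3 c.py w2.png
```

```text
t 6.6 pos [ 0.383  -0.1682  0.1485] R [[1.0, 0.001, -0.0], [0.001, -1.0, 0.0], [-0.0, -0.0, -1.0]] F [-0.3 -0.3 -0.3] op 0.0499 gf 0.0 q [-0.59 -0.42  2.16 -0.    1.4   0.98]
hook_grip wrist [259.  74.] 0.84 [ 0.4832 -0.1678  0.007 ]
hook_grip scene [327. 197.] 0.86 [ 0.4881 -0.1654  0.007 ]
hook_rod wrist [259. 188.] 0.95 [ 0.3729 -0.1684  0.007 ]
hook_rod scene [365. 212.] 0.89 [ 0.3793 -0.1635  0.007 ]
hook_throat wrist [272. 218.] 0.91 [ 0.3387 -0.1818  0.007 ]
hook_throat scene [386. 219.] 0.91 [ 0.3258 -0.1691  0.007 ]
shelf_front scene [311. 156.] 0.94 [ 0.579  -0.2238  0.069 ]
mat_corner wrist [277. 218.] 0.36 [ 0.3366 -0.1877  0.003 ]
mat_corner scene [282. 205.] 0.84 [ 0.5645 -0.0697  0.003 ]
```

View pics/w2.png

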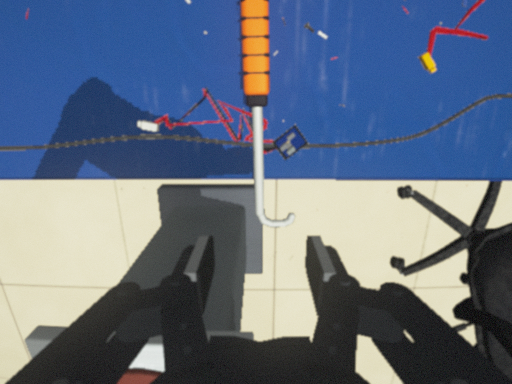

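Request:
carry_out(moves=[{"x":1,"y":0,"z":0,"turn":0},{"x":1,"y":0,"z":0.4,"turn":0},{"x":1,"y":0,"z":1,"turn":0},{"x":1,"y":0,"z":1,"turn":0},{"x":0,"y":0,"z":1,"turn":0},{"x":0,"y":0,"z":1,"turn":0},{"x":0,"y":0,"z":1,"turn":0},{"x":0,"y":0,"z":0.4,"turn":0}])

```text
t: 8.2
tool_pos: [0.4811, -0.1673, -0.0002]
tool_rot: [-3.139, -0.001, 0.007]
contact_force: [-0.2, 0.1, 0.8]
opening: 0.0502
grip_force: 0.0
```

Request:
carry_out(moves=[{"x":0,"y":0,"z":0,"turn":0},{"x":0,"y":0,"z":0,"turn":0},{"x":0,"y":0,"z":0,"turn":0},{"x":0,"y":0,"z":0,"turn":0},{"x":0,"y":0,"z":0,"turn":0},{"x":0,"y":0,"z":0,"turn":0},{"x":-0.2,"y":0,"z":-0.5,"turn":0},{"x":-1,"y":0,"z":-1,"turn":0}], grip=0, newtons=80)

```text
t: 9.0
tool_pos: [0.4525, -0.1678, 0.0391]
tool_rot: [-3.14, -0.003, 0.004]
contact_force: [0.5, -0.5, -0.3]
opening: 0.0213
grip_force: 80.0
```

Request:
carry_out(moves=[{"x":-0.3,"y":1,"z":-1,"turn":0},{"x":-0.2,"y":1,"z":-1,"turn":0},{"x":0,"y":0,"z":-0.5,"turn":-0.14},{"x":0,"y":0,"z":0,"turn":-0.14},{"x":0,"y":0,"z":0,"turn":-0.14},{"x":0,"y":0,"z":0,"turn":-0.14},{"x":0,"y":0,"z":0,"turn":-0.14},{"x":0,"y":0,"z":0,"turn":-0.14}])

```text
t: 9.8
tool_pos: [0.4402, -0.2182, 0.1023]
tool_rot: [-2.864, -1.29, 0.0]
contact_force: [0.1, 0.4, -1.7]
opening: 0.0216
grip_force: 80.1
```

Request:
carry_out(moves=[{"x":0,"y":0,"z":0,"turn":-0.14},{"x":0,"y":0,"z":0,"turn":-0.14},{"x":0,"y":0,"z":0,"turn":-0.14},{"x":0,"y":0,"z":0,"turn":-0.14},{"x":0,"y":0,"z":0,"turn":-0.14},{"x":0,"y":0,"z":0,"turn":-0.14},{"x":0,"y":0,"z":0,"turn":-0.14},{"x":0,"y":0,"z":0,"turn":-0.14}])

```text
t: 10.6
tool_pos: [0.4402, -0.2181, 0.1023]
tool_rot: [-1.741, -2.614, -0.0]
contact_force: [-0.6, 1.0, -0.9]
opening: 0.0215
grip_force: 80.1
```

Request:
carry_out(moves=[{"x":0,"y":0,"z":0,"turn":-0.14},{"x":0,"y":0,"z":0,"turn":-0.14},{"x":0,"y":0,"z":0,"turn":-0.14},{"x":0,"y":0,"z":0,"turn":-0.14},{"x":0,"y":0,"z":0,"turn":-0.14},{"x":0,"y":0,"z":0,"turn":-0.14},{"x":0,"y":0,"z":0,"turn":-0.14},{"x":0,"y":0,"z":0,"turn":-0.14}])

```text
t: 11.4
tool_pos: [0.4402, -0.2182, 0.1024]
tool_rot: [-0.086, -3.14, -0.0]
contact_force: [1.0, 0.0, 0.2]
opening: 0.0218
grip_force: 80.1
```

```bash
python3 c.py w3.png
```

```text
t 11.4 pos [ 0.4402 -0.2182  0.1024] R [[-0.998, 0.055, -0.0], [0.055, 0.998, 0.0], [0.0, 0.0, -1.0]] F [1.  0.  0.2] op 0.0218 gf 80.1 q [-0.61 -0.15  2.04 -0.    1.26 -2.13]
hook_grip wrist [263. 251.] 0.68 [ 0.4985 -0.2186  0.007 ]
hook_grip scene [353. 162.] 0.83 [ 0.514  -0.3577  0.007 ]
hook_rod wrist [260. 249.] 0.41 [ 0.4965 -0.221   0.007 ]
hook_rod scene [319. 146.] 0.78 [ 0.6417 -0.3792  0.007 ]
hook_throat scene [307. 157.] 0.7 [ 0.6362 -0.3031  0.007 ]
tray_eye_bar scene [308. 150.] 0.26 [ 0.6308 -0.2932  0.038 ]
tray_eye scene [308. 159.] 0.63 [ 0.604  -0.2527  0.038 ]
shelf_front scene [310. 158.] 0.69 [ 0.5773 -0.216   0.069 ]
mat_corner wrist [417. 297.] 0.61 [ 0.5661 -0.0614  0.003 ]
mat_corner scene [281. 205.] 0.81 [ 0.568  -0.0693  0.003 ]
```

View pics/w3.png

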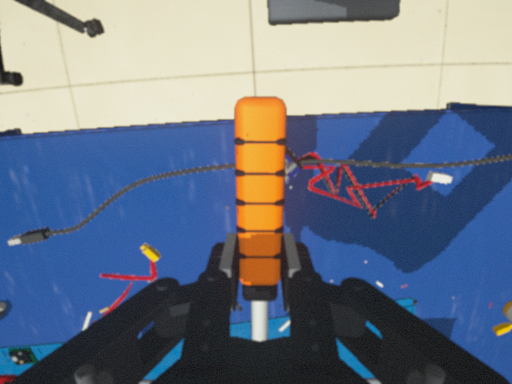

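Request:
carry_out(moves=[{"x":0.9,"y":-0.6,"z":0.3,"turn":0},{"x":0.9,"y":-0.6,"z":0.3,"turn":0},{"x":0,"y":0,"z":0,"turn":-0.14},{"x":0,"y":0,"z":0,"turn":-0.14},{"x":0,"y":0,"z":0,"turn":-0.14},{"x":0,"y":0,"z":0,"turn":-0.14},{"x":0,"y":0,"z":0,"turn":-0.12},{"x":0,"y":0,"z":0,"turn":0}])

```text
t: 13.0
tool_pos: [0.3937, -0.2456, 0.0876]
tool_rot: [-0.957, 2.992, -0.0]
contact_force: [0.4, -0.5, -0.9]
opening: 0.0213
grip_force: 80.1
```

```bash
cat > d.py <<'E'
from h import *
st(); C,im=snap('wrist','w4.png')
for k,z in dict(tray_eye_bar=.038,tray_eye=.038,tray_centre=.017,shelf_front=.069).items():
    for d in ctrl.mark_of('wrist',k)[:2]: print(k,np.round(d['pixel']),round(d['confidence'],2),np.round(onz(C,d['pixel'],z),4))
for X in [(.585,-.22,.069),(.585,-.3,.069),(.585,-.38,.069),(.633,-.28,.019),(.633,-.315,.019),(.633,-.3,.038)]: print(X,proj(C,X))
cv2.imwrite('pics/w4c.png',cv2.cvtColor(cv2.resize(im[184:,:260],(780,600),interpolation=2),cv2.COLOR_RGB2BGR))
E
python3 d.py
```

```text
t 13.0 pos [ 0.3937 -0.2456  0.0876] R [[-0.815, -0.58, 0.0], [-0.58, 0.815, -0.0], [-0.0, -0.0, -1.0]] F [ 0.4 -0.5 -0.9] op 0.0213 gf 80.1 q [-0.72 -0.21  2.11 -0.    1.24 -2.91]
(0.585, -0.22, 0.069) [153.07079995 412.82747221]
(0.585, -0.3, 0.069) [ 65.14666884 370.28037702]
(0.585, -0.38, 0.069) [-27.65038823 319.89953027]
(0.633, -0.28, 0.019) [ 95.77166531 363.30601325]
(0.633, -0.315, 0.019) [ 64.32010062 347.04110165]
(0.633, -0.3, 0.038) [ 66.96722072 370.26028718]
```

View pics/w4c.png

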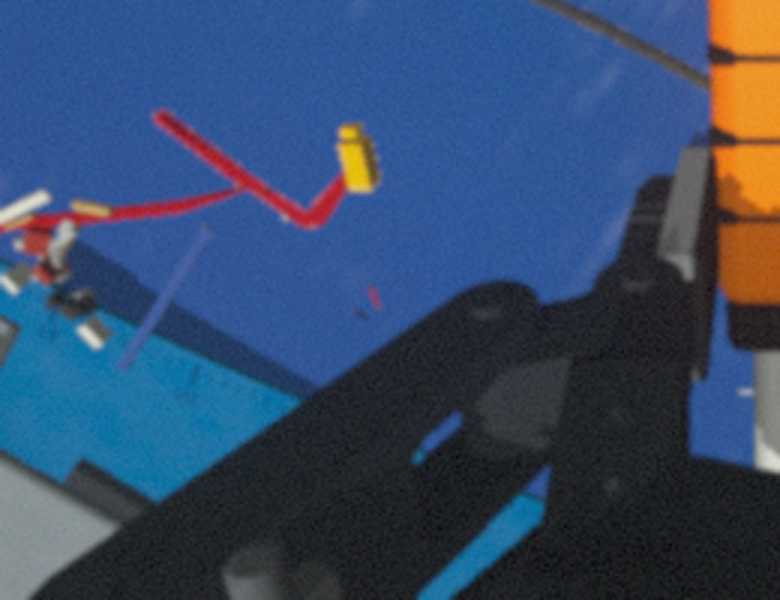

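```bash
python3 - <<'E'
from h import *
C=cam('wrist')
for n,p in dict(darkL=(25,339),darkLlow=(22,344),darkR=(52,351),matL=(0,272),mat2=(100,318)).items():
    print(n,[np.round(onz(C,p,z),3).tolist() for z in (.003,.009,.019,.028,.05)])
for p in [(0,336),(20,344),(40,355)]: print('edge',onz(C,p,.069).round(3))
E
```

```text
darkL [[0.674, -0.357, 0.003], [0.665, -0.355, 0.009], [0.65, -0.353, 0.019], [0.636, -0.35, 0.028], [0.603, -0.344, 0.05]]
darkLlow [[0.684, -0.358, 0.003], [0.675, -0.356, 0.009], [0.659, -0.353, 0.019], [0.645, -0.35, 0.028], [0.611, -0.344, 0.05]]
darkR [[0.671, -0.326, 0.003], [0.662, -0.325, 0.009], [0.647, -0.324, 0.019], [0.633, -0.322, 0.028], [0.6, -0.319, 0.05]]
matL [[0.606, -0.407, 0.003], [0.598, -0.404, 0.009], [0.586, -0.399, 0.019], [0.575, -0.394, 0.028], [0.548, -0.383, 0.05]]
mat2 [[0.593, -0.301, 0.003], [0.586, -0.301, 0.009], [0.575, -0.301, 0.019], [0.564, -0.3, 0.028], [0.539, -0.299, 0.05]]
edge [ 0.585 -0.356  0.069]
edge [ 0.582 -0.34   0.069]
edge [ 0.582 -0.323  0.069]
```

Request:
carry_out(moves=[{"x":0,"y":0,"z":0,"turn":0.124},{"x":0,"y":0,"z":0,"turn":0.124},{"x":0,"y":0,"z":0,"turn":0.124},{"x":0,"y":0,"z":0,"turn":0.124},{"x":0,"y":0,"z":0,"turn":0.122},{"x":0,"y":-1,"z":0,"turn":0},{"x":0,"y":-1,"z":0,"turn":0},{"x":0,"y":-1,"z":0,"turn":0}])

```text
t: 14.05
tool_pos: [0.3939, -0.3213, 0.0876]
tool_rot: [-0.001, 3.141, -0.0]
contact_force: [-0.6, -0.6, -0.8]
opening: 0.0214
grip_force: 80.1
```

Request:
carry_out(moves=[{"x":0,"y":-1,"z":0.7,"turn":0},{"x":0,"y":-0.15,"z":0.8,"turn":0},{"x":0,"y":0,"z":0.7,"turn":0},{"x":0,"y":0,"z":0,"turn":0},{"x":0,"y":0,"z":0,"turn":0},{"x":0,"y":0,"z":0,"turn":0},{"x":0,"y":0,"z":0,"turn":0},{"x":0,"y":0,"z":0,"turn":0}])

```text
t: 14.85
tool_pos: [0.3944, -0.3497, 0.0336]
tool_rot: [-0.002, 3.14, -0.002]
contact_force: [0.3, -0.1, -0.5]
opening: 0.0213
grip_force: 80.0
```

```bash
cat > e.py <<'E'
from h import *
st()
C={n:snap(n,n+'5.png')[0] for n in('scene','side')}
for k,z in dict(hook_throat=.038,hook_rod=.038,hook_grip=.038,tray_eye_bar=.038,tray_eye=.038,shelf_front=.069).items():
    r=[]
    for n in C:
        m=ctrl.mark_of(n,k)[:1]
        for d in m: print(k,n,np.round(d['pixel'],1),round(d['confidence'],2),np.round(onz(C[n],d['pixel'],z),4)); r.append(ray(C[n],d['pixel']))
    if len(r)==2: print('   tri',*[np.round(a,4) for a in tri(r)])
c=ctrl.calibration('wrist');K,d=cam('wrist')[:2]
T=np.eye(4);T[:3,:3]=[[1,-.003,0],[-.003,-1,0],[0,0,-1]];T[:3,3]=[.4558,-.263,.1936]
M=np.linalg.inv(T@np.array(c['T_tool_cam']))
for p in [(5,32),(150,37),(300,41.5),(437,46)]: print('edge',onz((K,d,M[:3,:3],M[:3,3]),p,.069).round(4))
E
python3 e.py
```

```text
t 14.85 pos [ 0.3944 -0.3497  0.0336] R [[-1.0, -0.001, 0.001], [-0.001, 1.0, -0.001], [-0.001, -0.001, -1.0]] F [ 0.3 -0.1 -0.5] op 0.0213 gf 80.0 q [-0.87  0.03  1.99 -0.    1.12 -2.44]
hook_throat scene [342.8 153.9] 0.59 [ 0.5372 -0.3336  0.038 ]
hook_throat side [237.4 278.4] 0.56 [ 0.5399 -0.3421  0.038 ]
   tri [ 0.5398 -0.3386  0.0348] [0.0002 0.0002]
hook_rod scene [356.3 153.3] 0.77 [ 0.5077 -0.3591  0.038 ]
hook_rod side [220.1 284.7] 0.61 [ 0.5019 -0.3579  0.038 ]
   tri [ 0.5043 -0.3575  0.0389] [0.0026 0.0026]
hook_grip scene [392.6 168.9] 0.74 [ 0.3906 -0.342   0.038 ]
hook_grip side [167.9 286. ] 0.6 [ 0.3901 -0.3499  0.038 ]
   tri [ 0.3907 -0.3465  0.0353] [0.0013 0.0013]
tray_eye_bar scene [341.4 153.7] 0.3 [ 0.541  -0.3323  0.038 ]
tray_eye scene [389.8 168.4] 0.43 [ 0.3977 -0.34    0.038 ]
shelf_front scene [307.4 159. ] 0.59 [ 0.5785 -0.2068  0.069 ]
shelf_front side [251.4 235.3] 0.95 [ 0.5813 -0.228   0.069 ]
   tri [ 0.5831 -0.2168  0.0616] [0.0012 0.0012]
edge [ 0.5945 -0.0392  0.069 ]
edge [ 0.5843 -0.1702  0.069 ]
edge [ 0.5795 -0.2972  0.069 ]
edge [ 0.5783 -0.4165  0.069 ]
```

Request:
carry_out(moves=[{"x":-0.75,"y":0,"z":0,"turn":0},{"x":-0.75,"y":0,"z":0,"turn":0},{"x":-0.75,"y":0,"z":0,"turn":0},{"x":-0.75,"y":0,"z":0,"turn":0},{"x":-0.75,"y":0,"z":0,"turn":0},{"x":-0.75,"y":0,"z":0,"turn":0},{"x":0,"y":0,"z":0,"turn":0},{"x":0,"y":0,"z":0,"turn":0}])

```text
t: 16.35
tool_pos: [0.5061, -0.349, 0.0323]
tool_rot: [0.003, -3.141, -0.0]
contact_force: [0.5, -0.2, -1.6]
opening: 0.0214
grip_force: 80.0
```

Request:
carry_out(moves=[{"x":0,"y":0.25,"z":0,"turn":0},{"x":0,"y":0.25,"z":0,"turn":0},{"x":0,"y":0.25,"z":0,"turn":0},{"x":0,"y":0.25,"z":0,"turn":0},{"x":0,"y":0.25,"z":0,"turn":0},{"x":0,"y":0.25,"z":0,"turn":0},{"x":0,"y":0,"z":0,"turn":0},{"x":0,"y":0,"z":0,"turn":0}])

```text
t: 17.15
tool_pos: [0.5064, -0.3115, 0.0326]
tool_rot: [-0.002, 3.141, -0.0]
contact_force: [-0.3, -0.7, -0.3]
opening: 0.0217
grip_force: 80.0
```

Request:
carry_out(moves=[{"x":0.25,"y":0,"z":0,"turn":0},{"x":0.25,"y":0,"z":0,"turn":0},{"x":0.25,"y":0,"z":0,"turn":0},{"x":0.25,"y":0,"z":0,"turn":0},{"x":0.25,"y":0,"z":0,"turn":0},{"x":0.25,"y":0,"z":0,"turn":0},{"x":0.25,"y":0,"z":0,"turn":0},{"x":0.25,"y":0,"z":0,"turn":0}])

```text
t: 17.95
tool_pos: [0.4558, -0.3118, 0.0327]
tool_rot: [-0.002, 3.141, -0.0]
contact_force: [2.8, -0.4, -1.3]
opening: 0.0218
grip_force: 80.0
```

Request:
carry_out(moves=[{"x":0.5,"y":0,"z":0,"turn":0},{"x":0.5,"y":0,"z":0,"turn":0},{"x":0.5,"y":0,"z":0,"turn":0},{"x":0.5,"y":0,"z":0,"turn":0},{"x":0.5,"y":0,"z":0,"turn":0},{"x":0.5,"y":0,"z":0,"turn":0},{"x":0.5,"y":0,"z":0,"turn":0},{"x":0.5,"y":0,"z":0,"turn":0}])

```text
t: 18.75
tool_pos: [0.355, -0.3116, 0.0324]
tool_rot: [0.002, -3.141, -0.001]
contact_force: [1.6, 0.4, -1.9]
opening: 0.0216
grip_force: 79.9
```

```bash
cat > f.py <<'E'
from h import *
st()
C={n:snap(n,n+'6.png')[0] for n in('scene','side')}
for k,z in dict(hook_throat=.038,tray_eye_bar=.038,tray_eye=.038,tray_centre=.017,dock_home=.014,dock_mouth=0).items():
    r=[]
    for n in C:
        m=ctrl.mark_of(n,k)[:1]
        for d in m: print(k,n,np.round(d['pixel'],1),round(d['confidence'],2),np.round(onz(C[n],d['pixel'],z),4)); r.append(ray(C[n],d['pixel']))
    if len(r)==2: print('   tri',*[np.round(a,4) for a in tri(r)])
E
python3 f.py; python3 -c "
import cv2
a=cv2.imread('pics/side6.png');cv2.imwrite('pics/s6.png',cv2.resize(a[150:340,110:350],None,fx=3,fy=3,interpolation=3))"
```

```text
t 18.75 pos [ 0.355  -0.3116  0.0324] R [[-1.0, -0.001, -0.001], [-0.001, 1.0, 0.0], [0.001, 0.0, -1.0]] F [ 1.6  0.4 -1.9] op 0.0216 gf 79.9 q [-0.88 -0.1   2.12 -0.    1.12 -2.45]
hook_throat scene [349.4 165. ] 0.74 [ 0.4939 -0.2915  0.038 ]
hook_throat side [217.7 268.6] 0.66 [ 0.4973 -0.3047  0.038 ]
   tri [ 0.4971 -0.2988  0.033 ] [0.0001 0.0001]
tray_eye_bar scene [347.5 164. ] 0.96 [ 0.5005 -0.2931  0.038 ]
tray_eye_bar side [216.4 267.8] 0.57 [ 0.4944 -0.3016  0.038 ]
   tri [ 0.4979 -0.2963  0.0355] [0.004 0.004]
tray_eye scene [341.3 162.3] 0.88 [ 0.5186 -0.2909  0.038 ]
tray_eye side [229.2 267.5] 0.65 [ 0.5234 -0.3038  0.038 ]
   tri [ 0.5228 -0.2983  0.0331] [0.0006 0.0006]
tray_centre scene [322.8 160.6] 0.79 [ 0.581  -0.2987  0.017 ]
tray_centre side [253.5 272. ] 0.71 [ 0.5788 -0.3011  0.017 ]
   tri [ 0.5801 -0.2995  0.0163] [0.0013 0.0013]
dock_home scene [281.6 205.2] 0.36 [ 0.5577 -0.0569  0.014 ]
dock_home side [218.6 163.9] 0.75 [0.5049 0.3147 0.014 ]
   tri [0.4955 0.0579 0.1236] [0.0154 0.0154]
```

View pics/s6.png

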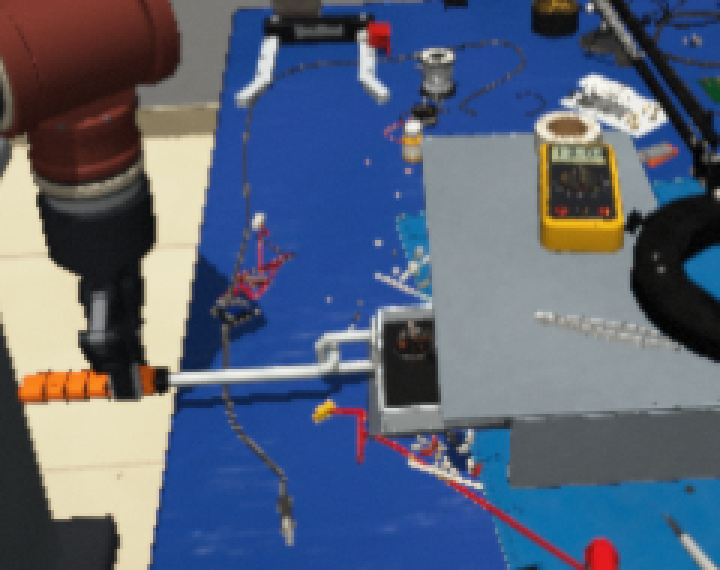

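Request:
carry_out(moves=[{"x":0.5,"y":0,"z":0,"turn":0},{"x":0.5,"y":0,"z":0,"turn":0},{"x":0.5,"y":0,"z":0,"turn":0},{"x":0.5,"y":0,"z":0,"turn":0},{"x":0.5,"y":0,"z":0,"turn":0},{"x":0.5,"y":0,"z":0,"turn":0},{"x":0.5,"y":0,"z":0,"turn":0},{"x":0,"y":0,"z":0,"turn":0}])

```text
t: 20.25
tool_pos: [0.2668, -0.3115, 0.0321]
tool_rot: [-0.0, -3.14, -0.001]
contact_force: [0.4, 1.5, -0.8]
opening: 0.0214
grip_force: 80.1
```

```bash
python3 f.py
```

```text
t 20.25 pos [ 0.2668 -0.3115  0.0321] R [[-1.0, 0.0, -0.002], [0.0, 1.0, 0.001], [0.002, 0.001, -1.0]] F [ 0.4  1.5 -0.8] op 0.0214 gf 80.1 q [-1.04 -0.27  2.26 -0.    1.15 -2.61]
hook_throat scene [378.1 175.8] 0.52 [ 0.4074 -0.288   0.038 ]
hook_throat side [179.9 268.8] 0.97 [ 0.4116 -0.296   0.038 ]
   tri [ 0.4101 -0.2926  0.0348] [0.001 0.001]
tray_eye_bar scene [376.2 180.1] 0.72 [ 0.4026 -0.2663  0.038 ]
tray_eye_bar side [177.5 271.5] 0.92 [ 0.4069 -0.3048  0.038 ]
   tri [ 0.4069 -0.2869  0.0239] [0.0031 0.0031]
tray_eye scene [370.9 169.2] 0.65 [ 0.437  -0.3065  0.038 ]
tray_eye side [189.9 270.5] 0.76 [ 0.4347 -0.3043  0.038 ]
   tri [ 0.4356 -0.3051  0.0389] [0.0008 0.0008]
tray_centre scene [349.9 168.3] 0.87 [ 0.4985 -0.3077  0.017 ]
tray_centre side [215.7 275.1] 0.89 [ 0.4914 -0.3021  0.017 ]
   tri [ 0.4939 -0.3037  0.0196] [0.0026 0.0026]
dock_home side [216.  166.8] 0.94 [0.4951 0.2905 0.014 ]
```

Request:
carry_out(moves=[{"x":-0.35,"y":0,"z":0,"turn":0},{"x":-0.35,"y":0,"z":0,"turn":0},{"x":0,"y":-0.5,"z":0,"turn":0},{"x":0,"y":-0.6,"z":0,"turn":0},{"x":0,"y":-0.6,"z":0,"turn":0},{"x":0,"y":-0.5,"z":0,"turn":0},{"x":0,"y":0,"z":0,"turn":0},{"x":0,"y":0,"z":0,"turn":0}])

```text
t: 21.75
tool_pos: [0.2863, -0.3669, 0.0324]
tool_rot: [0.001, -3.141, -0.001]
contact_force: [-0.4, 0.5, -1.4]
opening: 0.0214
grip_force: 80.1
```

```bash
python3 f.py
```

```text
t 21.75 pos [ 0.2863 -0.3669  0.0324] R [[-1.0, -0.001, -0.0], [-0.001, 1.0, 0.001], [0.0, 0.001, -1.0]] F [-0.4  0.5 -1.4] op 0.0214 gf 80.1 q [-1.07 -0.12  2.13  0.    1.13 -2.64]
hook_throat scene [381.7 167.4] 0.66 [ 0.4174 -0.3319  0.038 ]
hook_throat side [188.2 286.4] 0.78 [ 0.4337 -0.3558  0.038 ]
   tri [ 0.4277 -0.3468  0.0281] [0.0047 0.0047]
tray_eye_bar side [179.3 269.9] 0.72 [ 0.4106 -0.2997  0.038 ]
tray_eye scene [370.1 171.7] 0.89 [ 0.4332 -0.2938  0.038 ]
tray_eye side [190.3 270.6] 0.62 [ 0.4356 -0.3048  0.038 ]
   tri [ 0.4352 -0.2999  0.0339] [0.0003 0.0003]
tray_centre scene [349.5 172.2] 0.78 [ 0.4899 -0.2892  0.017 ]
tray_centre side [219.1 275.9] 0.81 [ 0.4991 -0.3057  0.017 ]
   tri [ 0.4967 -0.2991  0.0102] [0.0022 0.0022]
dock_home side [214.3 164.2] 0.96 [0.4889 0.3141 0.014 ]
```

Unhooked; the tray stayed put. Lay the hook down to the right, pointing -y.

Request:
carry_out(moves=[{"x":0,"y":-0.3,"z":-0.9,"turn":0},{"x":0,"y":-0.3,"z":-0.9,"turn":0},{"x":-0.7,"y":-0.3,"z":-0.9,"turn":0},{"x":-0.9,"y":-0.3,"z":0,"turn":0},{"x":-0.9,"y":-0.3,"z":0,"turn":0},{"x":-0.9,"y":-0.3,"z":0,"turn":0},{"x":-0.9,"y":-0.3,"z":0,"turn":0},{"x":-0.9,"y":-0.4,"z":0,"turn":0}])

```text
t: 23.25
tool_pos: [0.4173, -0.4293, 0.0998]
tool_rot: [0.002, -3.141, -0.001]
contact_force: [-0.9, -0.2, -0.2]
opening: 0.0218
grip_force: 80.1
```

Request:
carry_out(moves=[{"x":0,"y":0,"z":0,"turn":0.14},{"x":0,"y":0,"z":0,"turn":0.14},{"x":0,"y":0,"z":0,"turn":0.14},{"x":0,"y":0,"z":0,"turn":0.14},{"x":0,"y":0,"z":0,"turn":0.14},{"x":0,"y":0,"z":0,"turn":0.14},{"x":0,"y":0,"z":0,"turn":0.14},{"x":0,"y":0,"z":0,"turn":0.14}])

```text
t: 24.05
tool_pos: [0.4163, -0.4292, 0.0998]
tool_rot: [-1.675, -2.657, -0.0]
contact_force: [-1.9, -0.5, -0.9]
opening: 0.0216
grip_force: 80.0
```

Request:
carry_out(moves=[{"x":0,"y":0,"z":0,"turn":0.14},{"x":0,"y":0,"z":0,"turn":0.14},{"x":0,"y":0,"z":0,"turn":0.14},{"x":0,"y":0,"z":1,"turn":0.03},{"x":0,"y":0,"z":1,"turn":0},{"x":0,"y":0,"z":1,"turn":0},{"x":0,"y":0,"z":0.6,"turn":0},{"x":0,"y":0,"z":0,"turn":0}])

```text
t: 24.85
tool_pos: [0.4152, -0.4277, 0.0074]
tool_rot: [-2.216, -2.22, -0.001]
contact_force: [-0.1, 0.2, -0.9]
opening: 0.0217
grip_force: 80.0
```

Request:
carry_out(moves=[{"x":0,"y":0,"z":0.2,"turn":0},{"x":0,"y":0,"z":0,"turn":0},{"x":0,"y":0,"z":0,"turn":0},{"x":0,"y":0,"z":0,"turn":0},{"x":0,"y":0,"z":0,"turn":0},{"x":0,"y":0,"z":0,"turn":0},{"x":0,"y":0,"z":0,"turn":0},{"x":0,"y":0,"z":0,"turn":0}])

```text
t: 25.65
tool_pos: [0.4166, -0.4295, 0.0053]
tool_rot: [2.219, 2.223, -0.0]
contact_force: [-0.9, -0.7, 0.3]
opening: 0.0214
grip_force: 80.2
```

Request:
carry_out(moves=[{"x":0,"y":0,"z":0,"turn":0},{"x":0,"y":0,"z":0,"turn":0},{"x":0,"y":0,"z":0,"turn":0},{"x":0,"y":0,"z":-0.6,"turn":0},{"x":0,"y":0,"z":-1,"turn":0},{"x":0,"y":0,"z":-1,"turn":0},{"x":0,"y":0,"z":-1,"turn":0},{"x":0,"y":0,"z":-1,"turn":0}], grip=50)

```text
t: 26.45
tool_pos: [0.4165, -0.4294, 0.1224]
tool_rot: [2.218, 2.223, -0.0]
contact_force: [-0.0, 0.4, -0.5]
opening: 0.0499
grip_force: 0.0
```

```bash
cat > g.py <<'E'
import sys
from h import *
st(); W,_=snap('wrist',sys.argv[1])
C={n:snap(n)[0] for n in('scene','side')}; C['wrist']=W
for k,z in dict(hook_grip=.007,hook_throat=.007,tray_eye_bar=.035,tray_eye=.035,tray_centre=.014,kit_tray=0,dock_home=.014,dock_mouth=0).items():
    r=[]
    for n in C:
        for d in ctrl.mark_of(n,k)[:1]: print(k,n,np.round(d['pixel'],1),round(d['confidence'],2),np.round(onz(C[n],d['pixel'],z),4)); r.append(ray(C[n],d['pixel']))
    if len(r)>1: print('   tri',*[np.round(a,4) for a in tri(r)])
E
python3 g.py w7.png
```

```text
t 26.45 pos [ 0.4165 -0.4294  0.1224] R [[-0.002, 1.0, 0.001], [1.0, 0.002, -0.001], [-0.001, 0.001, -1.0]] F [-0.   0.4 -0.5] op 0.0499 gf 0.0 q [-0.92  0.08  1.77  0.    1.29 -0.93]
hook_grip scene [393.3 163.3] 0.53 [ 0.4171 -0.4192  0.007 ]
hook_grip side [179.2 323.1] 0.87 [ 0.4164 -0.4271  0.007 ]
hook_grip wrist [260.3 184.8] 0.63 [ 0.418  -0.4294  0.007 ]
   tri [ 0.4178 -0.4272  0.005 ] [0.0029 0.0021 0.0027]
hook_throat scene [409.7 139.3] 0.6 [ 0.4341 -0.582   0.007 ]
hook_throat wrist [272.1 309.1] 0.9 [ 0.4314 -0.5729  0.007 ]
   tri [ 0.4303 -0.5666  0.015 ] [0.0008 0.0008]
tray_eye_bar scene [376.1 177.2] 0.56 [ 0.4104 -0.2831  0.035 ]
tray_eye_bar side [181.  272.1] 0.86 [ 0.4144 -0.3041  0.035 ]
tray_eye_bar wrist [248.5  16.7] 0.92 [ 0.4091 -0.2951  0.035 ]
   tri [ 0.4119 -0.2936  0.0274] [0.0024 0.0013 0.0031]
tray_eye scene [369.3 171.3] 0.92 [ 0.4375 -0.2988  0.035 ]
tray_eye side [189.5 269. ] 0.98 [ 0.433  -0.2955  0.035 ]
tray_eye wrist [279.   14.3] 0.65 [ 0.4308 -0.2935  0.035 ]
   tri [ 0.4332 -0.2948  0.0366] [0.003  0.0017 0.0027]
tray_centre scene [347.2 175.5] 0.72 [ 0.4891 -0.2749  0.014 ]
tray_centre side [219.4 278.3] 0.61 [ 0.4996 -0.3105  0.014 ]
tray_centre wrist [359.3  29.9] 0.58 [ 0.4958 -0.2987  0.014 ]
   tri [ 4.992e-01 -2.955e-01 -1.000e-04] [0.001  0.0006 0.0011]
kit_tray scene [349.9 174.9] 0.81 [ 0.4933 -0.3016  0.    ]
kit_tray side [215.9 281.2] 0.81 [ 0.4907 -0.3038  0.    ]
kit_tray wrist [357.1  29.7] 0.73 [ 0.4983 -0.2958  0.    ]
   tri [ 0.4936 -0.2994  0.0005] [0.0014 0.0045 0.0054]
dock_home side [214.9 167.8] 0.9 [0.4911 0.2824 0.014 ]
dock_home wrist [272.9 310.7] 0.38 [ 0.4319 -0.569   0.014 ]
   tri [ 0.4615 -0.3211  0.2955] [0.0465 0.0465]
```

View pics/w7.png

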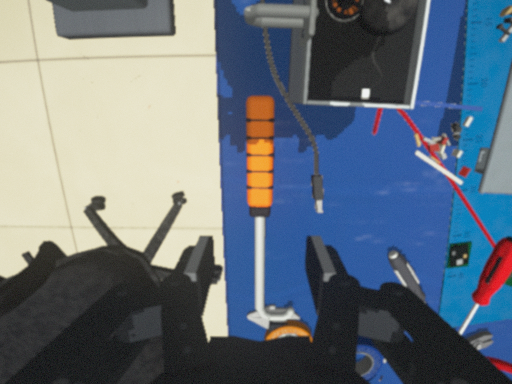

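Request:
carry_out(moves=[{"x":0.4,"y":0.8,"z":0,"turn":0},{"x":0.4,"y":0.8,"z":0,"turn":0},{"x":0.4,"y":0.8,"z":0.5,"turn":0},{"x":0,"y":0.8,"z":0.5,"turn":0},{"x":0,"y":0,"z":1,"turn":0},{"x":0,"y":0,"z":1,"turn":0},{"x":0,"y":0,"z":1,"turn":0},{"x":0,"y":0,"z":0.5,"turn":0}])

```text
t: 28.6
tool_pos: [0.4952, -0.3978, 0.0048]
tool_rot: [-2.216, -2.221, -0.0]
contact_force: [-0.8, 0.1, -0.6]
opening: 0.05
grip_force: 0.0
```

Request:
carry_out(moves=[{"x":0.3,"y":0,"z":0,"turn":0},{"x":0.3,"y":0,"z":0,"turn":0},{"x":0.3,"y":0,"z":0,"turn":0},{"x":0.3,"y":0,"z":0,"turn":0},{"x":0.4,"y":0,"z":0,"turn":0},{"x":0.4,"y":0,"z":0,"turn":0},{"x":0.4,"y":0,"z":0,"turn":0},{"x":0.4,"y":0,"z":0,"turn":0}])

```text
t: 29.4
tool_pos: [0.4967, -0.3289, 0.0084]
tool_rot: [2.218, 2.222, -0.0]
contact_force: [0.0, -3.0, 2.5]
opening: 0.0501
grip_force: 1.7
```

Request:
carry_out(moves=[{"x":0.6,"y":0,"z":0,"turn":0},{"x":0.7,"y":0,"z":0,"turn":0},{"x":0.7,"y":0,"z":0,"turn":0},{"x":0.7,"y":0,"z":0,"turn":0},{"x":0.7,"y":0,"z":0,"turn":0},{"x":0.7,"y":0,"z":0,"turn":0},{"x":0.7,"y":0,"z":0,"turn":0},{"x":0.5,"y":0,"z":0,"turn":0}])

```text
t: 30.2
tool_pos: [0.4956, -0.1946, 0.0072]
tool_rot: [-2.218, -2.224, 0.0]
contact_force: [-0.2, -3.4, 0.6]
opening: 0.0503
grip_force: 1.4
```

Request:
carry_out(moves=[{"x":0.6,"y":0,"z":0,"turn":0},{"x":0.7,"y":0,"z":0,"turn":0},{"x":0.7,"y":0,"z":0,"turn":0},{"x":0.7,"y":0,"z":0,"turn":0},{"x":0.7,"y":0,"z":0,"turn":0},{"x":0.7,"y":0,"z":0,"turn":0},{"x":0.7,"y":0,"z":0,"turn":0},{"x":0.5,"y":0,"z":0,"turn":0}])

```text
t: 31.0
tool_pos: [0.495, -0.0623, 0.0071]
tool_rot: [-2.218, -2.223, 0.001]
contact_force: [0.5, -2.5, -0.0]
opening: 0.0503
grip_force: 1.1
```

```bash
python3 g.py w8.png
```

```text
t 31.0 pos [ 0.495  -0.0623  0.0071] R [[-0.003, 1.0, -0.001], [1.0, 0.003, 0.001], [0.001, -0.001, -1.0]] F [ 0.5 -2.5 -0. ] op 0.0503 gf 1.1 q [-0.27  0.01  2.06  0.    1.07 -0.28]
hook_grip scene [390.3 161.5] 0.62 [ 0.4281 -0.4234  0.007 ]
hook_grip side [178.2 325.2] 0.66 [ 0.4148 -0.4324  0.007 ]
   tri [ 0.4216 -0.4279  0.005 ] [0.0076 0.0076]
hook_throat scene [409.6 141.7] 0.87 [ 0.4285 -0.5672  0.007 ]
tray_eye_bar scene [320.5 236.4] 0.96 [0.4067 0.0085 0.035 ]
tray_eye_bar side [185.1 202.3] 0.98 [0.4034 0.0086 0.035 ]
tray_eye_bar wrist [ 35.9 124. ] 0.67 [0.4047 0.0081 0.035 ]
   tri [0.405  0.0085 0.0354] [0.0016 0.0015 0.0003]
tray_eye scene [311.7 230.8] 0.66 [0.4325 0.0038 0.035 ]
tray_eye side [195.5 202.4] 0.72 [0.4343 0.0044 0.035 ]
tray_eye wrist [ 90.1 125. ] 0.96 [0.4278 0.0073 0.035 ]
   tri [0.4317 0.0062 0.0362] [0.0008 0.0032 0.0031]
tray_centre scene [288.8 227.7] 0.64 [0.4939 0.0049 0.014 ]
tray_centre side [214.7 207.8] 0.91 [0.4898 0.0015 0.014 ]
tray_centre wrist [254.3 118.4] 0.8 [0.493  0.0079 0.014 ]
   tri [0.492  0.0062 0.0131] [0.0022 0.0029 0.0018]
kit_tray scene [289.7 235.3] 0.77 [0.4856 0.0127 0.    ]
kit_tray side [216.5 212.7] 0.6 [ 0.4942 -0.0044  0.    ]
kit_tray wrist [256.3 114.2] 0.9 [0.4937 0.0089 0.    ]
   tri [ 0.4926  0.0071 -0.0073] [0.0028 0.0013 0.0017]
dock_home side [215.9 165.7] 0.52 [0.4948 0.3001 0.014 ]
```

View pics/w8.png

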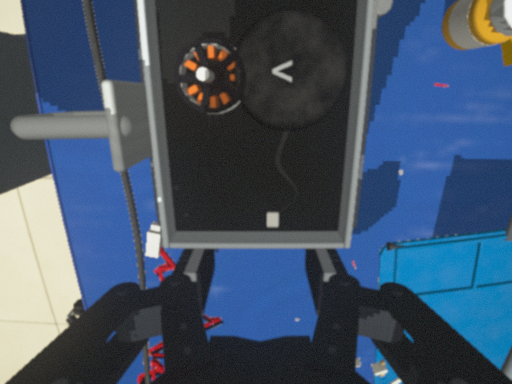

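```bash
cat > k.py <<'E'
from h import *
for n,f in (('scene','scene0.png'),('side','side0.png')):
    C=cam(n); im=cv2.imread('pics/'+f); h=cv2.cvtColor(im,cv2.COLOR_BGR2HSV)
    m=(h[...,2]>150)&(h[...,1]<60)
    v,u=np.nonzero(m); P=np.array([onz(C,(a,b),.0125)[:2] for a,b in zip(u,v)])
    k=(P[:,0]>.38)&(P[:,0]<.6)&(P[:,1]>.13)&(P[:,1]<.40); P=P[k]
    print(n,len(P))
    for nm,s in (('near',P[:,0]<.485),('far',P[:,0]>.5)):
        Q=P[s]; print(nm,'y range',Q[:,1].min().round(3),Q[:,1].max().round(3))
        for y0 in np.arange(.14,.38,.02):
            q=Q[(Q[:,1]>=y0)&(Q[:,1]<y0+.02),0]
            if len(q)>2: print('  y%.2f  x %.3f..%.3f mean %.4f n%d'%(y0+.01,q.min(),q.max(),q.mean(),len(q)))
E
python3 k.py
```

```text
scene 1312
near y range 0.185 0.359
  y0.19  x 0.397..0.417 mean 0.4073 n45
  y0.21  x 0.401..0.427 mean 0.4140 n76
  y0.23  x 0.411..0.437 mean 0.4243 n83
  y0.25  x 0.416..0.438 mean 0.4267 n93
  y0.27  x 0.417..0.438 mean 0.4281 n97
  y0.29  x 0.419..0.440 mean 0.4287 n98
  y0.31  x 0.419..0.440 mean 0.4300 n103
  y0.33  x 0.421..0.442 mean 0.4310 n109
  y0.35  x 0.422..0.455 mean 0.4355 n66
far y range 0.18 0.354
  y0.19  x 0.550..0.573 mean 0.5619 n52
  y0.21  x 0.543..0.564 mean 0.5533 n56
  y0.23  x 0.537..0.558 mean 0.5478 n69
  y0.25  x 0.539..0.560 mean 0.5491 n72
  y0.27  x 0.540..0.560 mean 0.5499 n75
  y0.29  x 0.541..0.563 mean 0.5516 n80
  y0.31  x 0.542..0.567 mean 0.5533 n77
  y0.33  x 0.544..0.559 mean 0.5514 n46
  y0.35  x 0.562..0.569 mean 0.5653 n15
side 179
near y range 0.182 0.336
  y0.19  x 0.402..0.419 mean 0.4099 n14
  y0.21  x 0.412..0.432 mean 0.4217 n14
  y0.23  x 0.421..0.435 mean 0.4281 n10
  y0.25  x 0.423..0.438 mean 0.4303 n14
  y0.27  x 0.423..0.437 mean 0.4301 n10
  y0.29  x 0.426..0.440 mean 0.4327 n11
  y0.31  x 0.425..0.440 mean 0.4314 n12
  y0.33  x 0.428..0.439 mean 0.4335 n8
far y range 0.17 0.348
  y0.17  x 0.559..0.570 mean 0.5650 n7
  y0.19  x 0.553..0.570 mean 0.5610 n9
  y0.21  x 0.543..0.564 mean 0.5532 n16
  y0.23  x 0.544..0.558 mean 0.5512 n10
  y0.25  x 0.545..0.560 mean 0.5525 n14
  y0.27  x 0.545..0.560 mean 0.5522 n11
  y0.29  x 0.546..0.561 mean 0.5528 n9
  y0.31  x 0.547..0.554 mean 0.5499 n5
  y0.33  x 0.548..0.552 mean 0.5498 n4
```

Request:
carry_out(moves=[{"x":0.4,"y":0,"z":0,"turn":0.02},{"x":0.5,"y":-0.1,"z":0,"turn":0.02},{"x":0.6,"y":-0.1,"z":0,"turn":0.015},{"x":0.7,"y":-0.12,"z":0,"turn":0},{"x":0.7,"y":-0.12,"z":0,"turn":0},{"x":0.7,"y":-0.12,"z":0,"turn":0},{"x":0.7,"y":-0.12,"z":0,"turn":0},{"x":0.6,"y":-0.1,"z":0,"turn":0}])

```text
t: 33.15
tool_pos: [0.4817, 0.0594, 0.0078]
tool_rot: [2.278, 2.161, -0.0]
contact_force: [0.5, -2.6, 0.1]
opening: 0.0498
grip_force: 1.1
```

```bash
python3 g.py w9.png | grep -v hook
```

```text
t 33.15 pos [0.4817 0.0594 0.0078] R [[0.053, 0.999, 0.001], [0.999, -0.053, -0.001], [-0.001, 0.001, -1.0]] F [ 0.5 -2.6  0.1] op 0.0498 gf 1.1 q [-0.03 -0.02  2.09 -0.    1.07  0.02]
   tri [ 0.4191 -0.4336  0.0021] [0.0024 0.0024]
   tri [0.3686 0.0595 0.221 ] [0.1578 0.1578]
tray_eye_bar scene [293.6 274.2] 0.57 [0.3912 0.1402 0.035 ]
tray_eye_bar side [183.1 185. ] 0.96 [0.3897 0.1205 0.035 ]
tray_eye_bar wrist [ 36.9 123.8] 0.65 [0.3956 0.1349 0.035 ]
   tri [0.3909 0.1348 0.0288] [0.0033 0.0031 0.0002]
tray_eye scene [286.4 267.1] 0.92 [0.4141 0.1325 0.035 ]
tray_eye side [191.9 182.2] 0.68 [0.4171 0.1368 0.035 ]
tray_eye wrist [ 87.2 122.7] 0.78 [0.4172 0.1337 0.035 ]
   tri [0.4162 0.1334 0.0355] [0.0023 0.0016 0.0011]
tray_centre scene [260.5 258.3] 0.84 [0.4858 0.1267 0.014 ]
tray_centre side [212.3 191. ] 0.73 [0.4822 0.1073 0.014 ]
tray_centre wrist [253.7 123.1] 0.62 [0.4831 0.1275 0.014 ]
   tri [0.4841 0.1248 0.008 ] [0.0047 0.004  0.0025]
kit_tray scene [261.8 267.3] 0.59 [0.4757 0.1357 0.    ]
kit_tray side [209. 193.] 0.94 [0.4704 0.1206 0.    ]
kit_tray wrist [254.4 114.2] 0.91 [0.4834 0.1307 0.    ]
   tri [ 0.4774  0.1308 -0.0053] [0.0017 0.0074 0.006 ]
dock_home side [211.9 166.6] 0.77 [0.4801 0.2941 0.014 ]
dock_mouth wrist [465.3 258.6] 0.72 [0.6089 0.0386 0.    ]
```

Request:
carry_out(moves=[{"x":0.4,"y":0,"z":0,"turn":0},{"x":0.5,"y":0,"z":0,"turn":0},{"x":0.5,"y":0,"z":0,"turn":0},{"x":0.5,"y":0,"z":0,"turn":0},{"x":0.5,"y":0,"z":0,"turn":0},{"x":0.5,"y":0,"z":0,"turn":0},{"x":0.5,"y":0,"z":0,"turn":0},{"x":0.4,"y":0,"z":0,"turn":0}])

```text
t: 35.3
tool_pos: [0.4867, 0.1552, 0.0077]
tool_rot: [2.279, 2.162, 0.0]
contact_force: [1.0, -3.5, -1.3]
opening: 0.0501
grip_force: 1.6
```

Request:
carry_out(moves=[{"x":0.25,"y":0,"z":0,"turn":0},{"x":0.25,"y":0,"z":0,"turn":0},{"x":0.25,"y":0,"z":0,"turn":0},{"x":0.25,"y":0,"z":0,"turn":0},{"x":0.25,"y":0,"z":0,"turn":0},{"x":0.25,"y":0,"z":0,"turn":0},{"x":0.25,"y":0,"z":0,"turn":0},{"x":0.25,"y":0,"z":0,"turn":0}])

```text
t: 36.1
tool_pos: [0.4892, 0.2035, 0.0077]
tool_rot: [2.277, 2.162, -0.003]
contact_force: [0.0, -9.7, 3.7]
opening: 0.05
grip_force: 4.5
```

Request:
carry_out(moves=[{"x":0.15,"y":0,"z":0,"turn":0},{"x":0.15,"y":0,"z":0,"turn":0},{"x":0.1,"y":0,"z":0,"turn":0},{"x":0.1,"y":0,"z":0,"turn":0},{"x":0,"y":0,"z":0,"turn":0},{"x":0,"y":0,"z":0,"turn":0},{"x":0,"y":0,"z":0,"turn":0},{"x":0,"y":0,"z":0,"turn":0}])

```text
t: 36.9
tool_pos: [0.4894, 0.2167, 0.0072]
tool_rot: [-2.279, -2.161, 0.0]
contact_force: [-0.5, -0.5, -0.3]
opening: 0.0504
grip_force: 0.0
```

```bash
python3 g.py w10.png | grep -v hook
```

```text
t 36.9 pos [0.4894 0.2167 0.0072] R [[0.053, 0.999, -0.001], [0.999, -0.053, 0.001], [0.0, -0.001, -1.0]] F [-0.5 -0.5 -0.3] op 0.0504 gf 0.0 q [0.28 0.09 1.97 0.   1.07 0.33]
   tri [ 4.193e-01 -4.215e-01 -3.000e-04] [0.0017 0.0017]
tray_eye_bar scene [243.3 323.9] 0.94 [0.3966 0.2961 0.035 ]
tray_eye_bar side [187.1 163.5] 0.69 [0.3923 0.2867 0.035 ]
tray_eye_bar wrist [ 38.6 125.5] 0.84 [0.4042 0.2914 0.035 ]
   tri [0.3965 0.2925 0.0306] [0.0025 0.0051 0.0037]
tray_eye scene [232.5 314.4] 0.91 [0.4259 0.2916 0.035 ]
tray_eye side [197.8 163.9] 0.61 [0.431  0.2783 0.035 ]
tray_eye wrist [ 88.9 121.3] 0.67 [0.426  0.2915 0.035 ]
   tri [0.4275 0.2903 0.0317] [0.0006 0.0033 0.0032]
tray_centre scene [212.7 302.8] 0.75 [0.4868 0.2807 0.014 ]
tray_centre side [215.  166.1] 0.75 [0.4915 0.297  0.014 ]
tray_centre wrist [254.1 115.2] 0.85 [0.4913 0.2884 0.014 ]
   tri [0.4893 0.2859 0.0179] [0.0056 0.0027 0.0034]
kit_tray side [209.9 173.1] 0.58 [0.472  0.2694 0.    ]
kit_tray wrist [252.7 111.4] 0.7 [0.4904 0.2894 0.    ]
   tri [ 0.4807  0.2886 -0.0094] [0.0095 0.0095]
dock_home side [214.7 165. ] 0.66 [0.4904 0.3068 0.014 ]
dock_home wrist [ 38.4 125.3] 0.75 [0.3877 0.2905 0.014 ]
   tri [0.4625 0.2841 0.0508] [0.0374 0.0374]
dock_mouth wrist [252.9 112.7] 0.44 [0.4904 0.2887 0.    ]
```

Request:
carry_out(moves=[{"x":0.08,"y":0,"z":0,"turn":0},{"x":0.08,"y":0,"z":0,"turn":0},{"x":0.08,"y":0,"z":0,"turn":0},{"x":0.08,"y":0,"z":0,"turn":0},{"x":0,"y":0,"z":0,"turn":0},{"x":0,"y":0,"z":0,"turn":0},{"x":0,"y":0,"z":0,"turn":0},{"x":0,"y":0,"z":0,"turn":0}])

```text
t: 39.05
tool_pos: [0.4899, 0.2175, 0.0076]
tool_rot: [2.271, 2.158, -0.02]
contact_force: [-3.4, -27.3, 11.0]
opening: 0.0501
grip_force: 14.1
```

Request:
carry_out(moves=[{"x":-0.5,"y":0,"z":0,"turn":0},{"x":-1,"y":0,"z":0,"turn":0},{"x":-1,"y":0,"z":-0.5,"turn":0},{"x":-0.5,"y":0,"z":-1,"turn":0},{"x":0,"y":0,"z":-1,"turn":0},{"x":0,"y":0,"z":-1,"turn":0},{"x":0,"y":0,"z":-1,"turn":0},{"x":0,"y":0,"z":-1,"turn":0}])

```text
t: 39.85
tool_pos: [0.4862, 0.1497, 0.1461]
tool_rot: [-2.279, -2.162, -0.001]
contact_force: [0.1, -0.9, 0.4]
opening: 0.05
grip_force: 0.0
```

Request:
carry_out(moves=[{"x":0.5,"y":0,"z":-1,"turn":0},{"x":1,"y":0,"z":-1,"turn":0},{"x":1,"y":0,"z":0,"turn":0},{"x":1,"y":0,"z":0,"turn":0},{"x":0,"y":0,"z":0,"turn":0},{"x":0,"y":0,"z":0,"turn":0},{"x":0,"y":0,"z":0,"turn":0},{"x":0,"y":0,"z":0,"turn":0}])

```text
t: 40.65
tool_pos: [0.4909, 0.2362, 0.1948]
tool_rot: [-2.281, -2.161, 0.001]
contact_force: [0.1, -0.3, 0.1]
opening: 0.0501
grip_force: 0.0
```

```bash
python3 g.py w11.png | grep -v hook_g; python3 - <<'E'
from h import *
ctrl.get_image('scene'); S,sc=snap('scene'); D,si=snap('side'); w=cv2.imread('pics/w11.png')
W=cam('wrist'); print('catch px',proj(W,(.55,.33,.02)), ctrl.mark_of('wrist','dock_catch')[:1])
for k in('solder_spool_mid','bottle_mid','screw_cup_mid'):
    for d in ctrl.mark_of('scene',k)[:1]: print(k,d['pixel'],d['confidence'])
u,v=[int(a) for a in proj(S,(.43,-.47,0))]; u2,v2=[int(a) for a in proj(D,(.43,-.46,0))]
b=lambda i:cv2.cvtColor(i,cv2.COLOR_RGB2BGR)
A=cv2.resize(w[0:300,60:460],(800,600),interpolation=2)[:, :500]
u=min(u,452);B=cv2.resize(b(sc)[v-50:v+50,u-50:u+50],(300,300)); v2=min(v2,334);E=cv2.resize(b(si)[v2-50:v2+50,u2-50:u2+50],(300,300))
A=cv2.resize(w[0:384,60:380],(500,600),interpolation=2)
cv2.imwrite('pics/fin.png',np.hstack([A,np.vstack([B,E])]))
E
```

```text
t 40.65 pos [0.4909 0.2362 0.1948] R [[0.054, 0.999, -0.0], [0.999, -0.054, -0.0], [-0.0, -0.0, -1.0]] F [ 0.1 -0.3  0.1] op 0.0501 gf 0.0 q [ 0.31 -0.11  1.84 -0.    1.42  0.37]
   tri [ 0.4192 -0.4316  0.0024] [0.0035 0.0035]
hook_throat scene [411.4 141.5] 0.83 [ 0.4245 -0.5716  0.007 ]
tray_eye_bar scene [241.2 320.5] 0.64 [0.4043 0.2926 0.035 ]
tray_eye_bar side [188.3 164.2] 0.89 [0.397  0.2801 0.035 ]
tray_eye_bar wrist [174.1 128.6] 0.68 [0.4056 0.2882 0.035 ]
   tri [0.4021 0.289  0.0315] [0.0042 0.006  0.0026]
tray_eye scene [231.2 313. ] 0.63 [0.4298 0.2906 0.035 ]
tray_eye side [197.9 163.7] 0.91 [0.4313 0.28   0.035 ]
tray_eye wrist [197.4 119.1] 0.72 [0.4309 0.2963 0.035 ]
   tri [0.4305 0.2924 0.0314] [0.0034 0.0019 0.0036]
tray_centre scene [208.2 305.2] 0.79 [0.4899 0.2904 0.014 ]
tray_centre side [217.5 164.4] 0.88 [0.5008 0.3108 0.014 ]
tray_centre wrist [257.4 123.1] 0.6 [0.4918 0.2868 0.014 ]
   tri [0.494  0.2901 0.0192] [0.0064 0.0081 0.0035]
kit_tray scene [212.1 309.2] 0.69 [0.4859 0.285  0.    ]
kit_tray side [213.9 170.9] 0.64 [0.4865 0.286  0.    ]
kit_tray wrist [257.1 120.9] 0.73 [0.4915 0.288  0.    ]
   tri [ 0.4881  0.2863 -0.0005] [0.0025 0.0016 0.0037]
dock_home side [212.9 168.1] 0.61 [0.4838 0.2808 0.014 ]Traceback (most recent call last):
  File "<stdin>", line 3, in <module>
ValueError: it knows: bottle_mid, dock_home, dock_mouth, hook_grip, hook_rod, hook_throat, kit_tray, mat_corner, pull_hook, screw_cup_mid, shelf_front, solder_spool_mid, tray_centre, tray_eye, tray_eye_bar
```

```bash
python3 - <<'E'
from h import *
S,sc=snap('scene'); D,si=snap('side'); w=cv2.imread('pics/w11.png')
for k,z in(('solder_spool_mid',.023),('bottle_mid',.019),('screw_cup_mid',.017)):
    for d in ctrl.mark_of('scene',k)[:1]: print(k,onz(S,d['pixel'],z).round(3),d['confidence'])
u,v=[int(a) for a in proj(S,(.43,-.47,0))]; u2,v2=[int(a) for a in proj(D,(.43,-.46,0))]
b=lambda i:cv2.cvtColor(i,cv2.COLOR_RGB2BGR)
u=min(u,462);v2=min(v2,334)
B=cv2.resize(b(sc)[v-50:v+50,u-50:u+50],(300,300)); E=cv2.resize(b(si)[v2-50:v2+50,u2-50:u2+50],(300,300))
A=cv2.resize(w[0:264,150:370],(500,600),interpolation=2)
cv2.imwrite('pics/fin.png',np.hstack([A,np.vstack([B,E])]))
E
```

```text
solder_spool_mid [0.625 0.197 0.023] 0.77
bottle_mid [0.597 0.047 0.019] 0.65
screw_cup_mid [0.709 0.001 0.017] 0.45
```

View pics/fin.png

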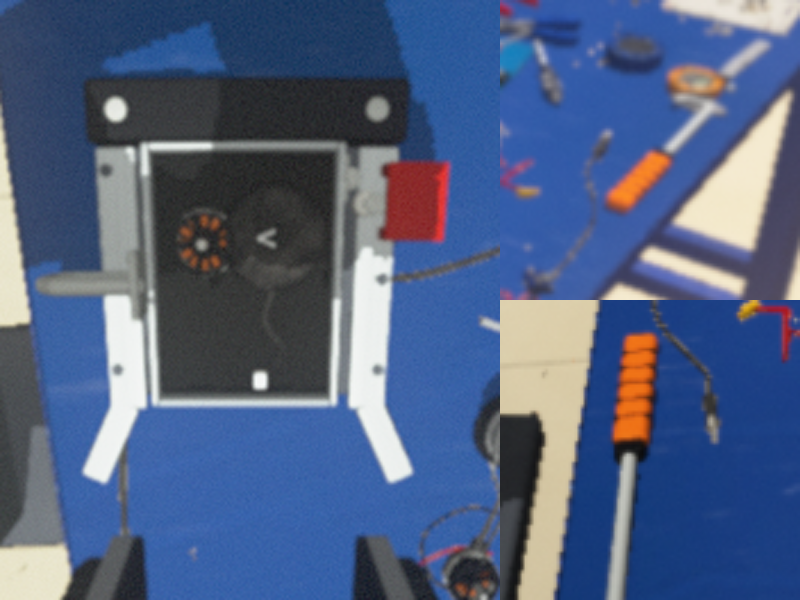

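The picture shows the tray against the end block, its pin at (350,172) past the roller at (365,203), and the hook lying on the bench.

```bash
python3 -c "
from station import ctrl
print(ctrl.finish_job())"
```

```text
the job is handed in; nothing more can be done
None
```

The job is handed in: the tray was drawn out with the hook and pushed into the dock to a hard stop, and the last picture shows its pin past the roller. The pull hook lies on the bench. The bystanders are where they stood, as far as the camera estimates (good to about 2 cm) show.

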